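# Take the cap off the countertop water filter

### The arm

A 6-joint arm with a two-finger parallel gripper is mounted at the origin on the work surface. World frame = base frame: x ahead of the robot, y to its left, z up, the work surface at z = 0. Lengths are in mm, angles in rad, forces in N, time in s.
With the tool pointing down it reaches from about 275 to 1000 mm from the base axis. Payload 8.4 kg.
Tool frame: the origin (TCP) lies between the finger pads; the fingertips stand 22 mm ahead of it and the grasp point (between the pads) lies 3 mm ahead of it; z points along the fingers, y is the line along which they close (so a half turn about z gives the same grasp; the last joint's range is limited). The gripper opens to 85 mm and grips with 20 to 120 N. Pads are 22 mm wide; open, the fingers measure 114 mm over their backs; the gripper's body (76 mm by 85 mm) begins 54 mm behind the grasp point. The pads swing forward as they close: fully open they stand 13 mm farther back than shut.
Start: joints at [-1.246, 0.353, 1.633, -0, 1.155, -0.002], TCP at [200.632, -591.924, 227.781] pointing down, gripper open.
Joint ranges: [-2.63, 2.63], [-0.92, 2.1], [0.06, 2.66], [-1.3, 4.44], [0, 2.69], [-3.02, 3.02]. Speed limits (rad/s): [2.22, 2.22, 2.79, 3.14, 3.14, 3.14].

### API

Orientations are given as [roll, pitch, yaw] about the fixed x, y, z axes, in that order (R = Rz(yaw) Ry(pitch) Rx(roll)).
In Python, from rig import r, grab_frame gives the robot as it stands.
- The arm moves only by the shell command python3 -m inch 'ROWS' [FORCE]. ROWS is JSON, a list of rows, each a list of 7 numbers: the turn, a rotation vector about the tool's x, y, z as a fraction of full scale, then the shift along the tool's x, y, z as a fraction of full scale, then the closure, from 0 (fully open) to 1 (shut). In form: [[rx, ry, rz, dx, dy, dz, fingers], ...]. A call has 1 to 8 rows; each row shifts and turns the commanded pose from where the row before left it, along the tool's axes as they then stand; what a row does not reach is not made up. Full scale, the value 1, is 2.5 cm for a shift and pi rad for a turn. A row lasts 1/12 s, in which the tool goes at most 41.7 mm and 7.16 degrees, less where a joint would pass 70% of its speed; a pose out of reach is approached as far as the arm can. A call with a number of a shift or a turn outside -1 to 1 is refused whole. A call with a gripper value outside its range is refused whole. The fingers move at their own pace and stop on an object; FORCE is the grip in N (left out, the last holds). Time passes only in rows, so rows that do not move let the fingers close. It gives the time, the measured TCP pose, the force, the opening and the grip force at its end, in the units of the state.
- r.sense(): the state, without advancing time (a new reading comes with each control period).
- grab_frame(name): name is "scene" or "top"; returns a dict with "pixels" (384x512x3 uint8, red, green, blue), "z_map" (384x512 float32, mm along the optical axis (not along the pixel's ray), 0 where there is no reading), "vertical_fov" (degrees; the focal length in pixels is half the picture's height over the tangent of half this angle, whatever the lens; pixels are square), "cx", "cy" (the principal point, pixels), "cam_to_world" (4x4, takes a point from camera to world coordinates). Camera axes: x right, y down, z forward; pixel columns grow to the right and rows downward; lengths in mm; the calibration is good to about 2 mm. A picture is of the moment at which its call begins.
- r.sign_off(): hands the job in; it is judged then, once.
The state is a dict: "clock": time; "qpos": joint angles; "qvel": joint speeds; "joint_efforts": joint torques, N m; "eef_pos": TCP position; "tcp_rot": TCP orientation; "contact_force": force on the tool from outside, world axes, zero at the start; "wrist_torque": the same for the moment, N m; "opening": opening from 0.0 (shut) to 1.0 (fully open); "grasp_force": force on a finger pad.
Only numpy, scipy, OpenCV 4.12 (cv2) and the standard library are available. Lean on these libraries where they do the work, as an engineer would, in place of code of your own. Each camera call takes 0.05 s, during which the arm holds its last target. There are 200 camera calls.

### The job

Take the twist-lock cap off the white countertop water filter so its cartridge can be changed: some of these caps unlock clockwise and some anticlockwise, so try it one way and, if it soon comes to a stop, do not force it but turn it the other way until it is free. Then lift the cap straight up off the filter, and finish with the gripper still holding it level and still, about ten centimetres above the filter. It is thin plastic, so grip it gently, and leave everything else on the counter where it stands.

Things in the scene. Friction and masses are not known exactly. Their poses are not given: they have to be found in the camera images.
- filter: Countertop water filter, fixed: white round housing 108 mm across (foot 116), narrowing to a neck 80 mm across, rim 130 mm above the counter. Steel spout and tap stick out along its -x, up to 81 mm from the axis, at most 79 mm high. Origin: on the axis at the underside; z up.
- filter_rim (a point): Centre of the neck's rim, filter's axes. The cap lies here, its ribs along the filter's x within 4 degrees when locked. One way round it turns freely and lifts off at 52 to 70 degrees from the filter's x (end stop at about 71); the other way a hard stop is met at 12 to 20 degrees. Clockwise or anticlockwise to open: changes between starts, cannot be seen.
- cap: Loose grey plastic twist-lock cap, 0.10 to 0.15 kg: disc 84 mm across, 8 mm thick, lying on the neck's rim, with a round knob on top. Two low ribs, 9 mm wide, 4 mm high, run along the cap's +x and -x from knob to rim. Below hangs a hub with two lugs, 24 mm deep. It turns with little friction, no spring, without rising. Origin: on the axis in the disc's underside; z up.
- cap_grip (a point): On the axis of the cap's knob, 28 mm above the cap's origin: upright round knob 40 mm across, from the disc's top (8 mm above the origin) to 38 mm above the origin. At a stop the fingers slip round it. Thin plastic: it cracks when squeezed with more than 60 N per finger (120 N summed over both); 20 to 35 N per finger is plenty.
- tumbler: Bystander: glass tumbler, 66 mm across the rim, 85 mm high, near the filter. Origin: centre of the underside.
- cartridge: Bystander: spare filter cartridge standing upright near the filter, 48 mm across, 85 mm high. Origin: centre of the underside.
- mug: Bystander: white mug, 82 mm across, 90 mm high. Origin: centre of the underside.
- jar: Bystander: glass jar with steel lid, 76 mm across, 120 mm high. Origin: centre of the underside.
- bowl: Bystander: white bowl, 140 mm across, 55 mm high. Origin: centre of the underside.
- canister: Bystander: steel canister, 72 mm across, 100 mm high. Origin: centre of the underside.
- spoon: Bystander: wooden spoon lying on the counter, lengthwise along its x. Origin: under its middle.

How it is judged:
By the outcome, as a careful person would: the job done as asked, in the order asked, and still so for the second after the job is handed in, while the arm keeps its last pose, push and grip.
It also fails if it takes over 38 s, if anything falls off the work surface, if the arm or the gripper's body presses on something with over 40 N, if the wrist force passes 120 N, or if a joint passes its speed limit or range.

## Working session

There is one attempt and no reset: what is moved stays moved. The work goes in short steps, Python scripts to look and compute and a shell command to move; the robot and the scene stay as the last step left them, time stands still between calls to the robot, and variables do not carry over. Pictures are saved under pics/ and viewed, at most 10 in all, crops included, and the job is handed in when it is done.

```bash
mkdir -p pics && ls
python3 - <<'E'
from rig import r, grab_frame
import cv2, numpy as np
s=r.sense(); print({k:np.round(v,3).tolist() for k,v in s.items()})
for n in("scene","top"):
    f=grab_frame(n); np.savez(f"/tmp/{n}0.npz",**f); cv2.imwrite(f"pics/{n}0.png",f["pixels"][...,::-1])
    print(n,f["vertical_fov"],f["cx"],f["cy"],np.round(f["cam_to_world"],3).tolist())
E
```

```text
pics
{'clock': 0.0, 'qpos': [-1.246, 0.354, 1.634, -0.0, 1.155, -0.002], 'qvel': [0.001, 0.001, 0.0, -0.001, -0.001, -0.001], 'joint_efforts': [-0.004, -60.525, -34.207, -0.0, 0.009, 0.0], 'eef_pos': [200.471, -591.443, 227.057], 'tcp_rot': [-3.14, 0.0, 0.327], 'contact_force': [0.659, 0.368, 0.26], 'wrist_torque': [-0.007, 0.011, -0.028], 'grasp_force': 0.0, 'opening': 1.0}
scene 44.70452446339088 258.54618218281394 182.9073768024719 [[0.487, 0.734, -0.473, 1176.76], [0.873, -0.403, 0.273, -374.123], [0.01, -0.546, -0.838, 1280.878], [0.0, 0.0, 0.0, 1.0]]
top 51.33801226356393 256.9776878210137 194.08443095193374 [[-0.026, -0.998, 0.062, 441.858], [-1.0, 0.025, -0.009, 11.639], [0.007, -0.062, -0.998, 1268.387], [0.0, 0.0, 0.0, 1.0]]
```

View pics/scene0.png

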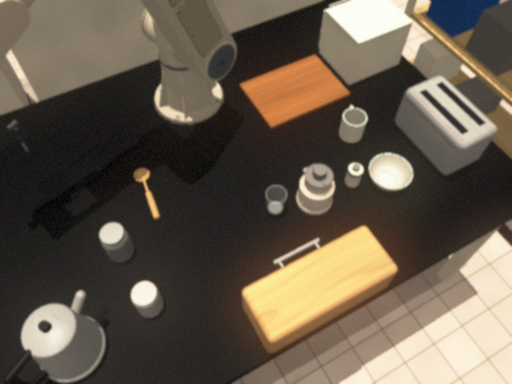

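View pics/top0.png

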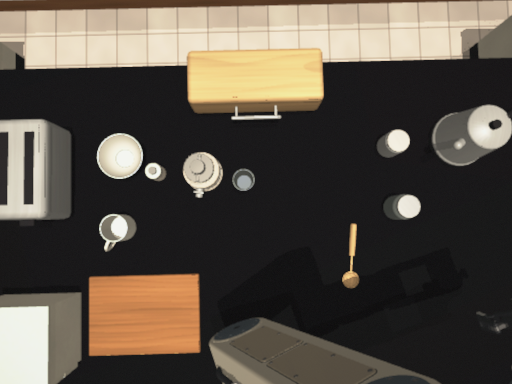

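The top view shows the filter with its cap at about (202,168), its spout pointing down at (199,192), the tumbler at (243,180) and the cartridge at (155,172). In the scene view the cap is at about (317,175). Next I measure the cap in both views.

```bash
cat > h.py <<'E'
import numpy as np, cv2
def K(f):
    h=f["pixels"].shape[0]; F=h/2/np.tan(np.radians(float(f["vertical_fov"]))/2); return F,float(f["cx"]),float(f["cy"])
def cloud(f):
    F,cx,cy=K(f); z=f["z_map"]; v,u=np.mgrid[:z.shape[0],:z.shape[1]]
    P=np.stack([(u-cx)/F*z,(v-cy)/F*z,z],-1); T=f["cam_to_world"]
    W=P@T[:3,:3].T+T[:3,3]; W[z<=0]=np.nan; return W
def ray(f,u,v):
    F,cx,cy=K(f); T=f["cam_to_world"]; return T[:3,3],T[:3,:3]@np.array([(u-cx)/F,(v-cy)/F,1])
def onplane(f,u,v,z):
    o,d=ray(f,u,v); return o+d*(z-o[2])/d[2]
E
python3 - <<'E'
from h import *
for n,(u,v) in (("scene",(316,185)),("top",(202,170))):
    f=np.load(f"/tmp/{n}0.npz"); W=cloud(f)
    c=W[v-45:v+45,u-60:u+60].reshape(-1,3); c=c[np.isfinite(c[:,0])]
    near=c[np.hypot(*(c[:,:2]-np.median(c[c[:,2]>125],0)[:2]).T)<70]
    hst,e=np.histogram(near[:,2],bins=np.arange(0,190,6)); print(n,dict(zip(e[:-1].tolist(),hst.tolist())))
    for lo,hi in((160,176),(133,148),(125,176)):
        q=near[(near[:,2]>lo)&(near[:,2]<hi)]
        if len(q)>4: print(lo,hi,len(q),q.mean(0).round(1),q.min(0).round(1),q.max(0).round(1), cv2.minEnclosingCircle(q[:,:2].astype(np.float32)))
    img=f["pixels"][v-40:v+40,u-50:u+50,::-1]; cv2.imwrite(f"pics/{n}_z.png",cv2.resize(img,None,fx=7,fy=7,interpolation=cv2.INTER_CUBIC))
E
cd pics; python3 -c "
import cv2,numpy as np
a=cv2.imread('scene_z.png');b=cv2.imread('top_z.png');cv2.imwrite('z0.png',cv2.resize(np.vstack([a,b]),(525,600*1400//1400)) if 0 else cv2.resize(np.hstack([a,b]),(800,320)))"
```

```text
scene {0: 215, 6: 48, 12: 76, 18: 49, 24: 23, 30: 33, 36: 43, 42: 33, 48: 30, 54: 38, 60: 35, 66: 33, 72: 43, 78: 43, 84: 107, 90: 145, 96: 59, 102: 26, 108: 32, 114: 29, 120: 23, 126: 12, 132: 184, 138: 180, 144: 22, 150: 13, 156: 23, 162: 70, 168: 60, 174: 1, 180: 0}
160 176 139 [593.9 167.1 167.4] [573.4 147.  160.2] [615.2 187.6 175.4] ((593.514892578125, 168.85433959960938), 22.029094696044922)
133 148 370 [599.2 162.5 138.6] [550.6 126.2 133.2] [636.  211.5 147.5] ((591.7633056640625, 169.60670471191406), 44.38190460205078)
125 176 565 [598.5 162.9 146.3] [550.6 126.2 126.4] [636.  211.5 175.4] ((591.7633056640625, 169.60670471191406), 44.38190460205078)
top {0: 153, 6: 28, 12: 39, 18: 12, 24: 3, 30: 10, 36: 9, 42: 12, 48: 9, 54: 11, 60: 8, 66: 25, 72: 14, 78: 36, 84: 121, 90: 145, 96: 37, 102: 6, 108: 3, 114: 1, 120: 0, 126: 4, 132: 236, 138: 261, 144: 20, 150: 3, 156: 6, 162: 75, 168: 90, 174: 0, 180: 0}
160 176 170 [590.4 167.4 167.9] [570.2 147.5 160. ] [609.5 188.7 173.3] ((591.016845703125, 167.9113006591797), 20.878480911254883)
133 148 510 [589.3 166.8 138.5] [550.3 127.3 133. ] [633.6 210.2 147.5] ((591.1671142578125, 167.86216735839844), 43.08562088012695)
125 176 695 [589.5 166.8 145.8] [548.5 125.5 128.5] [633.6 210.2 173.3] ((591.1671142578125, 167.86216735839844), 43.08562088012695)
```

View pics/z0.png

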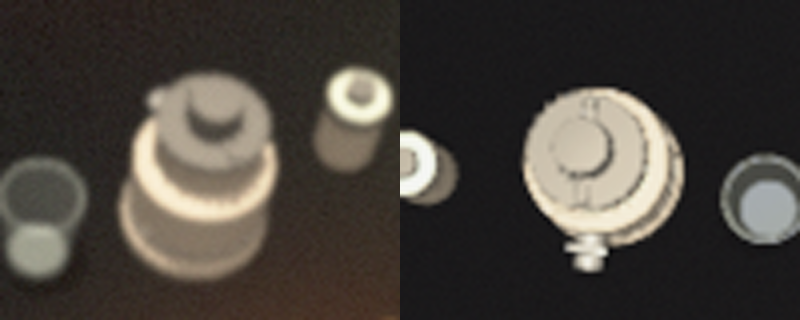

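The crops show the cap at scene (316,170) and top (196,168). In the top view its ribs run nearly along world x, a few degrees off, with the spout towards the robot. I'll get the filter yaw from the spout and the ribs, then start the transit.

```bash
python3 - <<'E'
from h import *
C=np.array([591.1,168.])
for n,(u,v) in (("scene",(316,185)),("top",(202,170))):
    f=np.load(f"/tmp/{n}0.npz"); W=cloud(f); c=W.reshape(-1,3); c=c[np.isfinite(c[:,0])]
    d=c[:,:2]-C; rr=np.hypot(*d.T); q=d[(rr>61)&(rr<86)&(c[:,2]>15)&(c[:,2]<90)&(d[:,0]<0)&(abs(d[:,1])<45)]
    print(n,len(q),q.mean(0).round(1),"spout yaw",np.degrees(np.arctan2(-q[:,1].mean(),-q[:,0].mean())).round(1))
    q=c[(np.hypot(*d.T)<50)&(c[:,2]>160)][:,:2].mean(0)
# rib: rectify plane z=141 polar, dark/edge profile vs angle
f=np.load("/tmp/top0.npz"); g=cv2.cvtColor(f["pixels"],cv2.COLOR_RGB2GRAY).astype(np.float32)
F,cx,cy=K(f); Ti=np.linalg.inv(f["cam_to_world"])
a=np.radians(np.arange(0,360,1.)); R=np.arange(26,39,1.)
A,RR=np.meshgrid(a,R); P=np.stack([C[0]+RR*np.cos(A),C[1]+RR*np.sin(A),np.full_like(A,140.),np.ones_like(A)],-1)@Ti.T
I=cv2.remap(g,(P[...,0]/P[...,2]*F+cx).astype(np.float32),(P[...,1]/P[...,2]*F+cy).astype(np.float32),cv2.INTER_LINEAR)
p=I.mean(0)
for c0 in(0,180): print(c0,[(k,int(p[(c0+k)%360])) for k in range(-32,33,2)])
E
python3 -m inch '[[0,0,0,1,-0.97,-0.1,0],[0,0,0,1,-0.97,-0.1,0],[0,0,0,1,-0.97,-0.1,0],[0,0,0,1,-0.97,-0.1,0],[0,0,0,1,-0.97,-0.1,0],[0,0,0,1,-0.97,-0.1,0],[0,0,0,1,-0.97,-0.1,0],[0,0,0,1,-0.97,-0.1,0]]' 25
```

```text
scene 14 [-72.3   4.9] spout yaw -3.9
top 53 [-69.7   9.9] spout yaw -8.1
0 [(-32, 195), (-30, 194), (-28, 194), (-26, 193), (-24, 191), (-22, 188), (-20, 182), (-18, 175), (-16, 171), (-14, 172), (-12, 177), (-10, 185), (-8, 194), (-6, 191), (-4, 185), (-2, 180), (0, 180), (2, 180), (4, 183), (6, 187), (8, 189), (10, 189), (12, 190), (14, 190), (16, 191), (18, 191), (20, 190), (22, 190), (24, 189), (26, 189), (28, 189), (30, 189), (32, 189)]
180 [(-32, 197), (-30, 198), (-28, 199), (-26, 200), (-24, 200), (-22, 199), (-20, 198), (-18, 195), (-16, 191), (-14, 188), (-12, 186), (-10, 185), (-8, 187), (-6, 189), (-4, 189), (-2, 184), (0, 178), (2, 179), (4, 182), (6, 186), (8, 192), (10, 199), (12, 202), (14, 203), (16, 203), (18, 203), (20, 203), (22, 203), (24, 203), (26, 203), (28, 204), (30, 203), (32, 203)]
clock: 0.77
eef_pos: [328.0, -342.3, 247.7]
tcp_rot: [-3.141, 0.0, 0.326]
contact_force: [1.5, 0.1, 0.3]
opening: 1.002
grasp_force: 0.0
```

```bash
python3 -m inch '[[0,0,0,1,-0.97,0,0],[0,0,0,1,-0.97,0,0],[0,0,0,1,-0.97,0,0],[0,0,0,1,-0.97,0,0],[0,0,0,1,-0.97,0,0],[0,0,0,1,-0.97,0,0],[0,0,0,1,-0.97,0,0],[0,0,0,1,-0.97,0,0]]' && python3 -m inch '[[0,0,0,1,-0.97,0,0],[0,0,0,1,-0.97,0,0],[0,0,0,1,-0.97,0,0],[0,0,0,1,-0.97,0,0],[0,0,0,1,-0.97,0,0],[0,0,0,1,-0.97,0,0],[0,0,0,1,-0.97,0,0],[0,0,0,0.5,-0.4,0,0]]' && python3 -m inch '[[0,0,-0.039,0,0,0,0],[0,0,-0.039,0,0,0,0],[0,0,-0.039,0,0,0,0],[0,0,-0.039,0,0,0,0],[0,0,-0.039,0,0,0,0],[0,0,-0.039,0,0,0,0],[0,0,-0.039,0,0,0,0],[0,0,-0.039,0,0,0,0]]'
```

```text
clock: 1.43
eef_pos: [455.2, -94.3, 247.7]
tcp_rot: [-3.142, 0.0, 0.327]
contact_force: [0.6, -1.5, -0.9]
opening: 1.0
grasp_force: 0.0
clock: 2.1
eef_pos: [575.9, 137.9, 247.4]
tcp_rot: [-3.141, -0.001, 0.328]
contact_force: [-0.3, -0.6, -0.4]
opening: 1.001
grasp_force: 0.0
clock: 2.77
eef_pos: [574.5, 133.9, 247.5]
tcp_rot: [-3.141, 0.001, 1.313]
contact_force: [-0.4, 0.3, 0.5]
opening: 0.999
grasp_force: 0.0
```

```bash
python3 -m inch '[[0,0,-0.039,0,0,0,0],[0,0,-0.039,0,0,0,0],[0,0,-0.039,0,0,0,0],[0,0,-0.039,0,0,0,0],[0,0,-0.039,0,0,0,0],[0,0,-0.039,0,0,0,0],[0,0,-0.039,0,0,0,0],[0,0,-0.039,0,0,0,0]]' && python3 -m inch '[[0,0,-0.039,0,0,0,0],[0,0,-0.039,0,0,0,0],[0,0,-0.039,0,0,0,0],[0,0,-0.039,0,0,0,0],[0,0,-0.039,0,0,0,0],[0,0,-0.036,0,0,0,0],[0,0,0,-0.25,0.7,0,0],[0,0,0,-0.25,0.7,0,0]]' && python3 -m inch '[[0,0,0,0,0,0,0],[0,0,0,0,0,0,0]]'
python3 - <<'E'
from rig import r, grab_frame
from h import *
f=grab_frame("scene"); cv2.imwrite("pics/a.png",cv2.resize(f["pixels"][90:250,220:420,::-1],(750,600)))
print(np.round(r.sense()["qpos"],3))
E
```

```text
clock: 3.43
eef_pos: [574.4, 133.8, 247.5]
tcp_rot: [-3.141, -0.0, 2.293]
contact_force: [-0.7, 0.5, 0.0]
opening: 0.999
grasp_force: 0.0
clock: 4.1
eef_pos: [591.4, 166.7, 247.6]
tcp_rot: [-3.141, -0.001, 3.012]
contact_force: [0.1, 0.2, -1.0]
opening: 0.999
grasp_force: 0.0
clock: 4.27
eef_pos: [591.5, 167.5, 247.3]
tcp_rot: [-3.141, -0.001, 3.014]
contact_force: [0.4, -0.7, 0.3]
opening: 1.001
grasp_force: 0.0
[ 0.273  0.32   1.636 -0.     1.187 -1.169]
```

View pics/a.png

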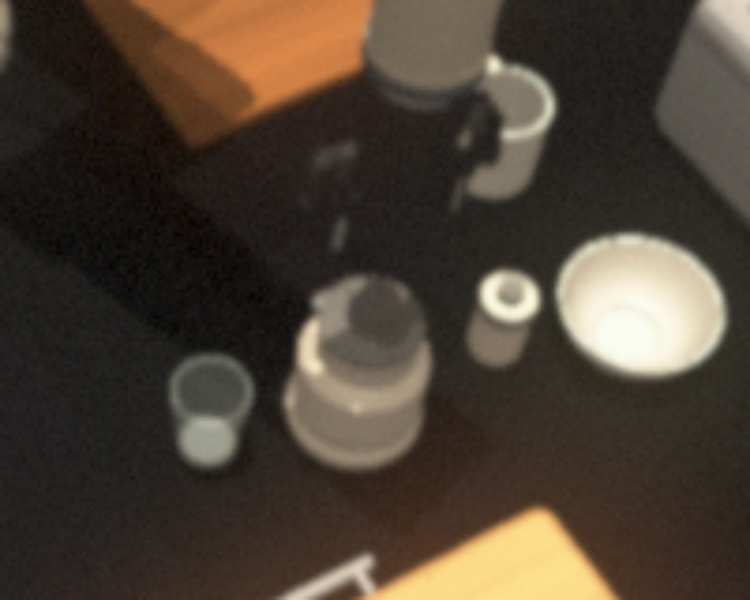

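The fingers straddle the knob, which is at (378,305) in the crop, and all bystanders are clear. I'll pre-close to about 55 mm and check the fingertip height before descending.

```bash
python3 -m inch '[[0,0,0,0,0,0,0.35],[0,0,0,0,0,0,0.35],[0,0,0,0,0,0.5,0.35],[0,0,0,0,0,0.5,0.35],[0,0,0,0,0,0,0.35]]'
python3 - <<'E'
from rig import r, grab_frame
from h import *
s=r.sense(); p=np.array(s["eef_pos"]); print(p.round(1))
for n in("scene","top"):
    f=grab_frame(n); W=cloud(f).reshape(-1,3); d=W-p
    m=(abs(d[:,0])<20)&(abs(d[:,1])<65)&(W[:,2]>180)
    for sg in(1,-1):
        q=d[m&(sg*d[:,1]>8)]
        if len(q): print(n,sg,len(q),"tip z",np.sort(q[:,2])[:6].round(1),"y",q[q[:,2]<0][:,1].min().round(1) if (q[:,2]<0).any() else None, q[q[:,2]<0][:,1].max().round(1) if (q[:,2]<0).any() else None)
E
```

```text
clock: 4.73
eef_pos: [589.8, 166.7, 219.3]
tcp_rot: [-3.14, -0.004, 3.013]
contact_force: [-0.4, 0.1, -0.3]
opening: 0.653
grasp_force: 0.0
[589.8 166.7 219.3]
scene 1 711 tip z [ 5.4  5.7  7.8 10.9 11.8 11.8] y None None
scene -1 1366 tip z [ 5.5 13.6 14.4 14.9 16.  16.5] y None None
top 1 719 tip z [373.9 374.1 374.6 375.  376.6 377.2] y None None
top -1 850 tip z [ 99.1  99.2  99.7 100.4 100.5 102. ] y None None
```

```bash
python3 -m inch '[[0,0,0,0,0,0.6,0.35],[0,0,0,0,0,0.6,0.35],[0,0,0,0,0,0.4,0.35],[0,0,0,0,0,0.2,0.35],[0,0,0,0,0,0.2,0.35],[0,0,0,0,0,0,0.35],[0,0,0,0,0,0,0.35]]' 25
```

```text
clock: 5.42
eef_pos: [591.9, 167.6, 173.1]
tcp_rot: [3.141, 0.0, 3.013]
contact_force: [-0.3, -0.6, -0.4]
opening: 0.649
grasp_force: 0.0
```

```bash
python3 -m inch '[[0,0,0,0,0,0.1,0.35],[0,0,0,0,0,0.1,0.35],[0,0,0,0,0,0,0.35],[0,0,0,0,0,0,0.35]]' 25 && python3 -m inch '[[0,0,0,0,0,0,0.5],[0,0,0,0,0,0,0.6],[0,0,0,0,0,0,0.7],[0,0,0,0,0,0,0.8],[0,0,0,0,0,0,0.8],[0,0,0,0,0,0,0.8]]' 25; python3 -c "
from rig import r;s=r.sense();print(s['wrist_torque'],s['contact_force'],s['eef_pos'])"
```

```text
clock: 5.75
eef_pos: [591.7, 167.5, 167.8]
tcp_rot: [3.142, 0.0, 3.013]
contact_force: [-0.2, -1.1, 0.7]
opening: 0.644
grasp_force: 0.0
clock: 6.25
eef_pos: [591.7, 167.5, 167.8]
tcp_rot: [3.142, 0.0, 3.013]
contact_force: [0.9, -0.5, -0.0]
opening: 0.201
grasp_force: 0.0
[ 0.01686663  0.01154456 -0.01691727] [ 0.90763426 -0.51412991 -0.01151902] [591.68224172 167.48189312 167.80193648]
```

The opening fell to 0.20 with no grip force, so the fingers have not met the knob. I'll look.

Run:
```python
from rig import r, grab_frame
from h import *
s=r.sense(); p=np.array(s["eef_pos"]); print(s["opening"],s["grasp_force"])
out=[]
for n,(u,v) in (("scene",(316,170)),("top",(200,170))):
    f=grab_frame(n); np.savez(f"/tmp/{n}1.npz",**f)
    out.append(cv2.resize(f["pixels"][v-60:v+60,u-40:u+40,::-1],(400,600),interpolation=cv2.INTER_CUBIC))
    F,cx,cy=K(f); q=np.linalg.inv(f["cam_to_world"])@np.array([*p,1]); print(n,q[0]/q[2]*F+cx,q[1]/q[2]*F+cy)
cv2.imwrite("pics/b.png",np.clip(np.hstack(out).astype(float)*1.4,0,255))
```

```text
0.20053793166774195 0.0
scene 319.360269628161 168.9873171125425
top 196.42902516790002 166.14505459753678[ WARN:0@0.811] global loadsave.cpp:1063 imwrite_ Unsupported depth image for selected encoder is fallbacked to CV_8U.
```

View pics/b.png

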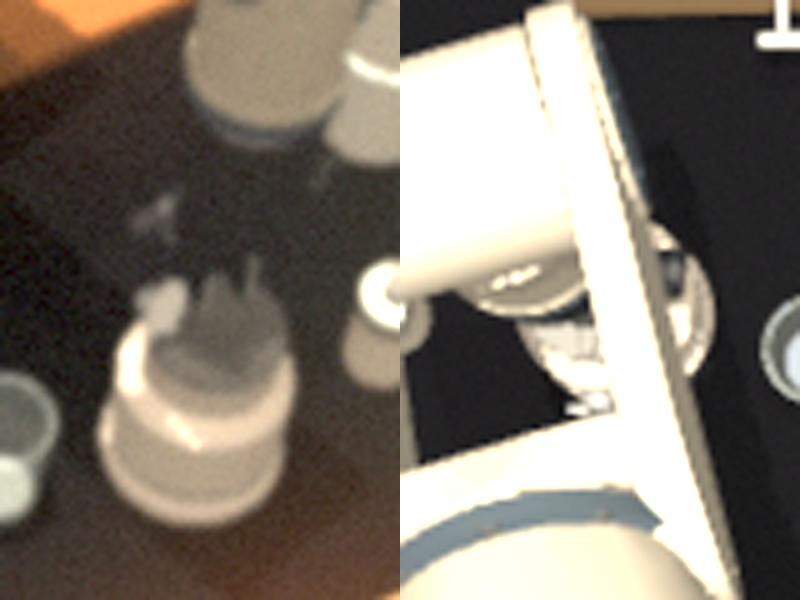

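Run:
```python
from h import *
f0=np.load("/tmp/scene0.npz"); f=np.load("/tmp/scene1.npz")
np.set_printoptions(linewidth=220)
for g in(f0,f):
    W=cloud(g); print("z");print(np.nan_to_num(W[150:186:2,302:340:2,2],nan=-1).astype(int))
a=[cv2.resize(np.clip(g["pixels"][140:200,290:340,::-1].astype(float)*2,0,255).astype(np.uint8),(400,480),interpolation=cv2.INTER_CUBIC) for g in(f0,f)]
cv2.imwrite("pics/c.png",np.hstack(a))
```

```text
z
[[  4   1   0   2   4   4   5   4  -1   1  -5   0  -1   0   5   0   3  -1  -4]
 [ -4   2   1  -3   3  -1  -4  -2  -3   0  -1   2   2   3   2  -5   0  -1   0]
 [  0   3   5   2   4   1  -3  -2   5   4   3  -1   6  -2   0   1  -2   0   0]
 [  1  -2  -1  -1   4   0  -3   1  -5  -1  -4   0   0   4   0   0  -1   0   1]
 [  3  -1   5   0   5   3  -3  -1   2  -3  -1   1   2   0  -5   1   2   4  -3]
 [ -4   0   2   4   2   0  -1   1  -1  -3   4   1   4   0   0   0  -1  -4   1]
 [  0   1  -1   1   2   0  -1   4   1   3   3   1  -1  -2  -5   3   6   1   3]
 [  6   3   1   4  -1 138 143 140 172 169 168   0   0  -1   4   4   0   0   0]
 [ -2   0   0   2 137 136 166 168 170 168 169 167 137  -1   4   4   3  -1  -2]
 [  4  69  68 136 135 137 171 168 167 172 164  -1 168 137   0   0   2   0   0]
 [-10  79 139 139 132 140 167 167 167 175 170 169 166  -1 138  -3  -1   0  -1]
 [  1  62 138 140 138 139 161 165 168 170 168 171 164 136 141   5   4   2  -1]
 [  0 135 138 135 139 140 154 162 163 167 165 166 152 137 132 137  -3   0   6]
 [ 89  91 141 135 141 139 147 158 157 159 157 153 137 137 137 133   0  
[... 1049 characters left out ...]
71 134 142 136 189 186 187 169 169 178 167 137   1   0  -2   1   0]
 [ -1  81 141 136 137 132 171 177 173 172 169 168 168 141 136  -4   3  -1  -5]
 [  0  63 141 138 139 142 166 170 166 170 172 170 158 137 139  -3   0  -2   4]
 [  0 135 137 136 137 144 156 163 170 167 166 166 153 139 140 136   1  -4   7]
 [ 86  92 133 137 143 137 147 154 159 158 155 155 141 139 133 137   0   1   4]
 [ 90  96 138 135 136 138 135 143 145 155 147 143 135 138 137 137   0   2   3]
 [ 92  98 134 137 139 138 137 143 139 134 142 142 140 134 138 134   0   0   0]
 [ 94  95 120 140 135 136 140 141 134 139 136 139 136 134 138  90  -6  -2   2]
 [ 90  96 109 123 133 142 141 137 136 138 140 142 137 138 113  97  87  -2   4]]
```

View pics/c.png

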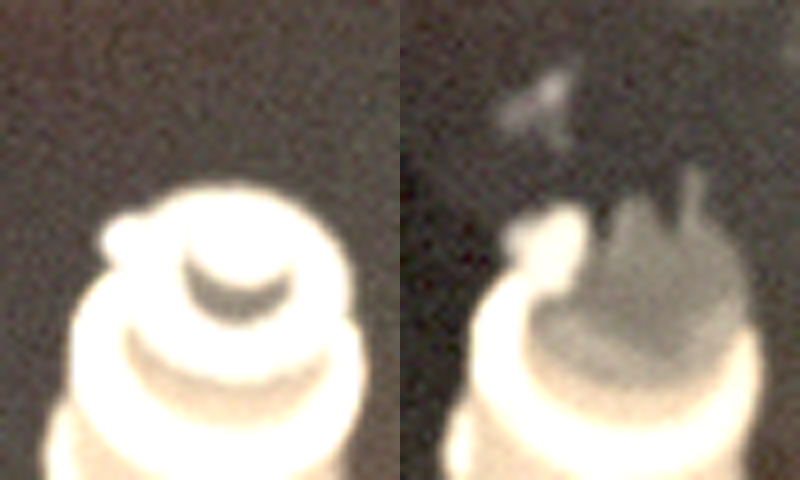

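The fingers have closed just above the knob: fingertip points in the depth map sit at z≈170, about 20 mm higher than the stated tip offset implies. I'll raise, reopen to 0.35 closure, and measure where the tips really are in xyz.

```bash
python3 -m inch '[[0,0,0,0,0,-0.5,0.8],[0,0,0,0,0,-0.8,0.4],[0,0,0,0,0,-0.3,0.4],[0,0,0,0,0,0,0.4],[0,0,0,0,0,0,0.4],[0,0,0,0,0,0,0.4]]'
python3 - <<'E'
from rig import r, grab_frame
from h import *
f0=np.load("/tmp/scene0.npz"); f1=np.load("/tmp/scene1.npz"); s=r.sense(); p=np.array(s["eef_pos"]); print(p,s["tcp_rot"],s["opening"])
f=grab_frame("scene"); np.savez("/tmp/scene2.npz",**f)
for g,pp in((f1,np.array([591.7,167.5,167.8])),(f,p)):
    W=cloud(g); ch=(abs(g["z_map"]-f0["z_map"])>12)&(g["z_map"]>0)
    ch=cv2.morphologyEx(ch.astype(np.uint8),cv2.MORPH_OPEN,np.ones((2,2)))>0
    d=W[ch]-pp; d=d[(np.hypot(d[:,0],d[:,1])<75)&(d[:,2]<45)]
    for lo in range(-25,45,6):
        q=d[(d[:,2]>=lo)&(d[:,2]<lo+6)]
        for sg in(1,-1):
            t=q[sg*q[:,1]>0]
            if len(t)>2: print(lo,sg,len(t),t.mean(0).round(1),t.min(0).round(0)[:2],t.max(0).round(0)[:2])
    print()
a=[cv2.resize(np.clip(g["pixels"][110:200,290:365,::-1].astype(float)*3,0,255).astype(np.uint8),(500,600),interpolation=cv2.INTER_CUBIC) for g in(f,)]
cv2.imwrite("pics/d.png",np.hstack(a))
E
```

```text
clock: 6.85
eef_pos: [591.3, 167.4, 207.3]
tcp_rot: [-3.141, -0.001, 3.013]
contact_force: [-0.4, -0.4, -0.2]
opening: 0.602
grasp_force: 0.0
[591.2870241  167.3842957  207.28472339] [-3.14135671e+00 -6.00491396e-04  3.01290690e+00] 0.6020793666646831
-1 1 5 [-3.4  7.8  0.5] [-10.   1.] [ 6. 19.]
-1 -1 3 [ 0.3 -6.3  1.3] [ -2. -14.] [ 4. -1.]
5 1 3 [1.2 8.4 7.5] [-3.  2.] [ 8. 13.]
11 1 10 [ 3.6 11.9 14.5] [-14.   8.] [11. 20.]
11 -1 5 [  1.2 -15.9  15.5] [-11. -21.] [  6. -11.]
17 1 8 [ 1.3 11.4 19.5] [-7.  8.] [ 9. 18.]
17 -1 7 [ -0.4 -18.6  20.9] [ -9. -22.] [  6. -11.]
23 1 8 [ 4.2 13.1 26.3] [-9.  7.] [ 9. 22.]
23 -1 8 [  3.2 -16.8  26.2] [ -5. -22.] [  8. -10.]
29 1 9 [ 3.9  9.3 32.8] [-9.  8.] [11. 11.]
29 -1 8 [  2.3 -16.7  32.4] [ -5. -22.] [  8. -11.]
35 1 5 [-1.4 10.4 38.8] [-10.   7.] [ 9. 14.]
35 -1 6 [  4.5 -16.3  37.5] [ -1. -23.] [  7. -11.]
41 1 9 [ 5.7 10.4 42.4] [-4.  8.] [12. 15.]

5 1 3 [ 4.3 26.4 10. ] [-0. 26.] [10. 27.]
11 1 6 [ 5.9 30.8 14.5] [-3. 26.] [10. 40.]
11 -1 6 [  2.9 -31.9  13.5] [  0. -35.] [  6. -27.]
17 1 9 [ 7.3 27.  19.4] [-3. 25.] [14. 29.]
17 -1 7 [ -3.6 -34.5  19.7] [-14. -38.] [  5. -29.]
23 1 8 [ 6.6 27.6 26.4] [-2. 24.] [12. 37.]
23 -1 10 [  1.1 -34.4  26.5] [ -9. -41.] [  7. -28.]
29 1 8 [ 7.6 28.1 32. ] [-2. 24.] [14. 37.]
29 -1 9 [  0.1 -33.8  31.9] [ -9. -40.] [  6. -26.]
35 1 9 [ 8.7 28.4 38.2] [ 0. 24.] [14. 38.]
35 -1 8 [  1.7 -33.8  37.8] [ -3. -39.] [  6. -27.]
41 1 10 [ 3.6 27.  43.4] [-7. 25.] [13. 29.]
```

View pics/d.png

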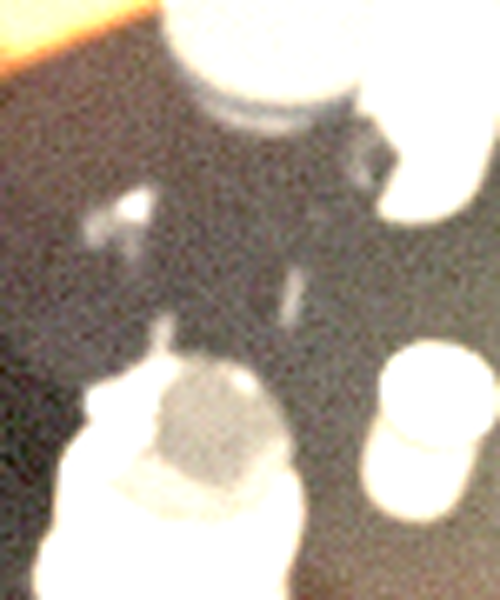

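The image shows the fingers at (162,333) and (290,297) still above the knob. The depth map puts the tips about 8–10 mm above the reported TCP, not 22 mm below it. I trust the camera and will descend in small steps, watching the force.

```bash
python3 -m inch '[[0,0,0,0,0,0.5,0.4],[0,0,0,0,0,0.5,0.4],[0,0,0,0,0,0.4,0.4],[0,0,0,0,0,0.2,0.4],[0,0,0,0,0,0,0.4]]' && python3 -m inch '[[0,0,0,0,0,0.12,0.4],[0,0,0,0,0,0.12,0.4],[0,0,0,0,0,0,0.4]]' && python3 -m inch '[[0,0,0,0,0,0.12,0.4],[0,0,0,0,0,0.12,0.4],[0,0,0,0,0,0,0.4]]'
```

```text
clock: 7.32
eef_pos: [590.4, 167.1, 165.3]
tcp_rot: [-3.14, -0.003, 3.013]
contact_force: [0.5, 0.2, -0.8]
opening: 0.604
grasp_force: 0.0
clock: 7.57
eef_pos: [591.6, 167.5, 161.5]
tcp_rot: [-3.142, -0.0, 3.013]
contact_force: [-0.2, -0.0, -0.6]
opening: 0.595
grasp_force: 0.0
clock: 7.82
eef_pos: [591.4, 167.4, 155.4]
tcp_rot: [-3.141, -0.0, 3.013]
contact_force: [0.3, -0.7, 0.1]
opening: 0.597
grasp_force: 0.0
```

```bash
python3 -m inch '[[0,0,0,0,0,0.12,0.4],[0,0,0,0,0,0.12,0.4],[0,0,0,0,0,0,0.4]]' && python3 -m inch '[[0,0,0,0,0,0.12,0.4],[0,0,0,0,0,0.12,0.4],[0,0,0,0,0,0,0.4]]'
python3 - <<'E'
from rig import r, grab_frame
from h import *
f0=np.load("/tmp/scene0.npz"); p=np.array(r.sense()["eef_pos"])
f=grab_frame("scene"); np.savez("/tmp/scene3.npz",**f); W=cloud(f); 
ch=(abs(f["z_map"]-f0["z_map"])>8)&(f["z_map"]>0); d=W[ch]-p; d=d[(np.hypot(d[:,0],d[:,1])<75)&(d[:,2]<70)]
for sg in(1,-1):
    t=d[(sg*d[:,1]>8)]; print(sg,np.sort(t[:,2]).round(0)[:12], t[t[:,2]<30].mean(0).round(1))
E
```

```text
clock: 8.07
eef_pos: [591.3, 167.4, 149.1]
tcp_rot: [-3.141, -0.001, 3.013]
contact_force: [-0.7, 0.2, -0.0]
opening: 0.6
grasp_force: 0.0
clock: 8.32
eef_pos: [591.3, 167.4, 143.1]
tcp_rot: [-3.141, -0.001, 3.013]
contact_force: [0.6, -0.4, 0.4]
opening: 0.601
grasp_force: 0.0
1 [-150. -149. -148. -142. -141. -138. -137. -134. -129. -125. -124. -122.] [ 20.   29.6 -27.1]
-1 [-151. -150. -148. -148. -147. -147. -147. -145. -143. -143. -141. -140.] [  8.6 -37.3 -69.6]
```

```bash
python3 -m inch '[[0,0,0,0,0,0.08,0.4],[0,0,0,0,0,0.08,0.4],[0,0,0,0,0,0,0.4]]' && python3 -m inch '[[0,0,0,0,0,0,0.5],[0,0,0,0,0,0,0.55],[0,0,0,0,0,0,0.6],[0,0,0,0,0,0,0.65],[0,0,0,0,0,0,0.65]]' 28;python3 -c "
from rig import r;s=r.sense();print(s['wrist_torque'],s['contact_force'],s['eef_pos'])"
```

```text
clock: 8.62
eef_pos: [591.5, 167.4, 139.4]
tcp_rot: [-3.141, -0.0, 3.013]
contact_force: [-0.1, -0.5, 0.1]
opening: 0.601
grasp_force: 0.0
clock: 9.03
eef_pos: [591.8, 167.6, 139.9]
tcp_rot: [3.141, 0.0, 3.013]
contact_force: [-0.2, 0.0, 1.2]
opening: 0.46
grasp_force: 28.4
[0.08771305 0.08209271 0.01256727] [-0.15203602  0.03131045  1.19047299] [591.75946167 167.59442352 139.94392447]
```

Gripped at 39 mm opening with 28 N. I'll try anticlockwise first (rz negative), in small steps while watching wrist torque.

```bash
cat > s.py <<'E'
from rig import r
import numpy as np
s=r.sense();print(round(s['clock'],2),"yaw",np.degrees(s['tcp_rot'][2]).round(1),"T",np.round(s['wrist_torque'],2),"F",np.round(s['contact_force'],1),"g",round(s['grasp_force'],1),round(s['opening'],3),np.round(s['eef_pos'],1))
E
python3 s.py; python3 -m inch '[[0,0,-0.014,0,0,0,0.65],[0,0,-0.014,0,0,0,0.65],[0,0,-0.014,0,0,0,0.65],[0,0,0,0,0,0,0.65]]' >/dev/null; python3 s.py;  python3 -m inch '[[0,0,-0.014,0,0,0,0.65],[0,0,0,0,0,0,0.65]]' >/dev/null; python3 s.py;python3 -m inch '[[0,0,-0.014,0,0,0,0.65],[0,0,0,0,0,0,0.65]]' >/dev/null; python3 s.py
```

```text
9.03 yaw 172.6 T [0.09 0.08 0.01] F [-0.2  0.   1.2] g 28.4 0.46 [591.8 167.6 139.9]
9.37 yaw -179.7 T [0.06 0.01 0.04] F [-0.6  0.4  1. ] g 28.4 0.46 [591.8 167.4 139.9]
9.53 yaw -177.3 T [-0.03 -0.    0.03] F [-0.1  0.2  1.5] g 28.5 0.459 [591.8 167.4 139.9]
9.7 yaw -174.8 T [0.   0.04 0.05] F [-0.   0.6  1.9] g 28.5 0.458 [591.8 167.5 139.9]
```

```bash
for i in 1; do python3 -m inch '[[0,0,-0.014,0,0,0,0.65],[0,0,0,0,0,0,0.65]]' >/dev/null; python3 s.py; done; python3 -m inch '[[0,0,-0.014,0,0,0,0.65],[0,0,0,0,0,0,0.65]]' >/dev/null; python3 s.py
```

```text
9.87 yaw -172.3 T [ 0.02 -0.02  0.03] F [ 0.1 -0.1  2.2] g 28.5 0.459 [591.8 167.5 139.9]
10.03 yaw -169.8 T [-0.03  0.07  0.06] F [0.5 0.4 1.9] g 28.5 0.459 [591.8 167.5 139.9]
```

```bash
python3 -m inch '[[0,0,-0.014,0,0,0,0.65],[0,0,0,0,0,0,0.65]]' >/dev/null; python3 s.py; python3 -m inch '[[0,0,-0.014,0,0,0,0.65],[0,0,0,0,0,0,0.65]]' >/dev/null; python3 s.py; python3 -m inch '[[0,0,-0.014,0,0,0,0.65],[0,0,0,0,0,0,0.65]]' >/dev/null; python3 s.py
```

```text
10.2 yaw -167.3 T [-0.04  0.01  0.12] F [-0.2  0.1  3.3] g 28.6 0.459 [591.8 167.5 139.9]
10.37 yaw -164.8 T [-0.02  0.06  0.02] F [0.1 0.3 2.2] g 28.6 0.458 [591.8 167.5 139.9]
10.53 yaw -162.3 T [ 0.03 -0.03  0.08] F [-0.6  0.6  4. ] g 28.6 0.451 [591.8 167.5 139.9]
```

Turned 25° with no torque building up. I'll check that the ribs are turning with the fingers.

Run:
```python
from rig import r, grab_frame
from h import *
f0=np.load("/tmp/scene0.npz"); f3=np.load("/tmp/scene3.npz"); f=grab_frame("scene"); np.savez("/tmp/scene4.npz",**f)
o=[]
for g in(f0,f3,f):
    im=g["pixels"][150:195,293:343,::-1].astype(float); im=cv2.resize(im,(266,240),interpolation=cv2.INTER_CUBIC)
    o.append(np.clip(im*(1.2 if g is f0 else 2.2),0,255).astype(np.uint8))
cv2.imwrite("pics/e.png",np.hstack(o))
```

```text
(no output)
```

View pics/e.png

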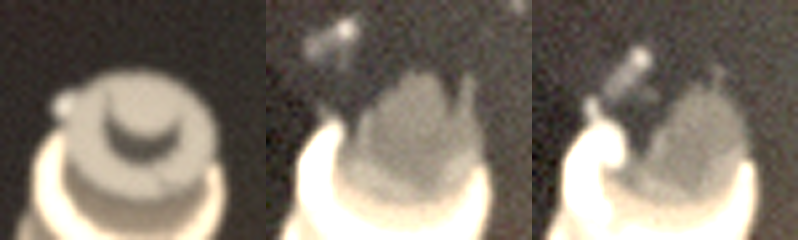

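The picture (cap at (405,140) and (690,150) in the later panels) is too shadowed to show the ribs. Torque is still near zero (about 0.05 N·m), so the cap is turning freely and I continue this way.

```bash
python3 -m inch '[[0,0,-0.02,0,0,0,0.65],[0,0,-0.02,0,0,0,0.65],[0,0,-0.02,0,0,0,0.65],[0,0,-0.02,0,0,0,0.65],[0,0,0,0,0,0,0.65]]' >/dev/null; python3 s.py; python3 -m inch '[[0,0,-0.02,0,0,0,0.65],[0,0,-0.02,0,0,0,0.65],[0,0,-0.02,0,0,0,0.65],[0,0,0,0,0,0,0.65]]' >/dev/null; python3 s.py
```

```text
11.0 yaw -147.8 T [0.02 0.04 0.13] F [ 0.  -1.2  3.1] g 28.6 0.458 [591.8 167.5 139.9]
11.33 yaw -137.0 T [ 0.01 -0.02  0.07] F [-0.8 -0.1  3.2] g 28.7 0.459 [591.8 167.5 139.9]
```

```bash
python3 -m inch '[[0,0,-0.02,0,0,0,0.65],[0,0,-0.02,0,0,0,0.65],[0,0,-0.02,0,0,0,0.65],[0,0,0,0,0,0,0.65],[0,0,0,0,0,0,0.65]]' >/dev/null; python3 s.py; python3 -m inch '[[0,0,0,0,0,-0.06,0.65],[0,0,0,0,0,-0.06,0.65],[0,0,0,0,0,0,0.65]]' >/dev/null; python3 s.py
```

```text
11.75 yaw -126.5 T [ 0.   -0.08  0.05] F [-0.1  0.2  3.7] g 28.7 0.459 [591.8 167.5 139.9]
12.0 yaw -126.3 T [-0.3  -0.41 -0.06] F [ 2.4 -1.  -1.6] g 28.5 0.457 [591.6 167.2 142.6]
```

```bash
python3 -m inch '[[0,0,0,0,0,-0.06,0.65],[0,0,0,0,0,-0.06,0.65],[0,0,0,0,0,0,0.65]]' >/dev/null; python3 s.py;  python3 -m inch '[[0,0,0,0,0,-0.06,0.65],[0,0,0,0,0,-0.06,0.65],[0,0,0,0,0,0,0.65]]' >/dev/null; python3 s.py
```

```text
12.25 yaw -126.2 T [-0.33 -0.41  0.04] F [ 2.1 -1.2 -1.8] g 28.6 0.46 [591.7 167.4 146. ]
12.5 yaw -126.2 T [-0.35 -0.4   0.  ] F [ 1.  -2.  -1.5] g 28.7 0.461 [591.8 167.5 149.2]
```

```bash
python3 -m inch '[[0,0,0,0,0,-0.1,0.65],[0,0,0,0,0,-0.15,0.65],[0,0,0,0,0,-0.2,0.65],[0,0,0,0,0,-0.25,0.65],[0,0,0,0,0,-0.3,0.65],[0,0,0,0,0,-0.3,0.65]]' >/dev/null; python3 s.py;  python3 -m inch '[[0,0,0,0,0,-0.4,0.65],[0,0,0,0,0,-0.4,0.65],[0,0,0,0,0,-0.4,0.65],[0,0,0,0,0,-0.4,0.65],[0,0,0,0,0,-0.4,0.65],[0,0,0,0,0,-0.2,0.65],[0,0,0,0,0,-0.1,0.65]]' >/dev/null; python3 -m inch '[[0,0,0,0,0,0,0.65],[0,0,0,0,0,0,0.65],[0,0,0,0,0,0,0.65],[0,0,0,0,0,0,0.65]]'>/dev/null; python3 s.py
python3 - <<'E'
from rig import grab_frame
from h import *
o=[]
for n,(u,v) in (("scene",(316,160)),("top",(200,170))):
    f=grab_frame(n); np.savez(f"/tmp/{n}5.npz",**f)
    o.append(np.clip(cv2.resize(f["pixels"][v-60:v+60,u-40:u+40,::-1],(400,600),interpolation=cv2.INTER_CUBIC).astype(float)*1.8,0,255).astype(np.uint8))
    W=cloud(f).reshape(-1,3); d=np.hypot(W[:,0]-591,W[:,1]-168); c=W[d<45]
    h,e=np.histogram(c[:,2],np.arange(60,330,8)); print(n,dict(zip(e.tolist(),h.tolist())))
    if n=="scene":
        q=c[(c[:,2]>228)&(c[:,2]<248)]; A=np.c_[q[:,:2]-[591,168],np.ones(len(q))]; print("plane",np.linalg.lstsq(A,q[:,2],rcond=None)[0])
cv2.imwrite("pics/f.png",np.hstack(o))
E
```

```text
13.0 yaw -126.2 T [-0.1   0.03 -0.07] F [ 0.7  0.3 -1.3] g 28.9 0.458 [591.3 167.7 182.2]
13.92 yaw -126.2 T [ 0.06 -0.02 -0.02] F [-0.2  0.6 -1.6] g 28.9 0.451 [591.3 167.4 238.1]
scene {60: 0, 68: 0, 76: 2, 84: 27, 92: 174, 100: 68, 108: 64, 116: 82, 124: 233, 132: 45, 140: 0, 148: 0, 156: 0, 164: 0, 172: 0, 180: 0, 188: 0, 196: 0, 204: 0, 212: 0, 220: 1, 228: 173, 236: 219, 244: 14, 252: 20, 260: 28, 268: 4, 276: 0, 284: 3, 292: 1, 300: 4, 308: 27, 316: 15}
plane [-1.95388457e-02  1.35623638e-02  2.36704341e+02]
top {60: 0, 68: 0, 76: 0, 84: 9, 92: 53, 100: 5, 108: 2, 116: 4, 124: 31, 132: 5, 140: 0, 148: 0, 156: 0, 164: 0, 172: 0, 180: 0, 188: 0, 196: 0, 204: 0, 212: 0, 220: 0, 228: 44, 236: 33, 244: 2, 252: 7, 260: 2, 268: 2, 276: 0, 284: 7, 292: 21, 300: 2, 308: 1, 316: 1}
```

View pics/f.png

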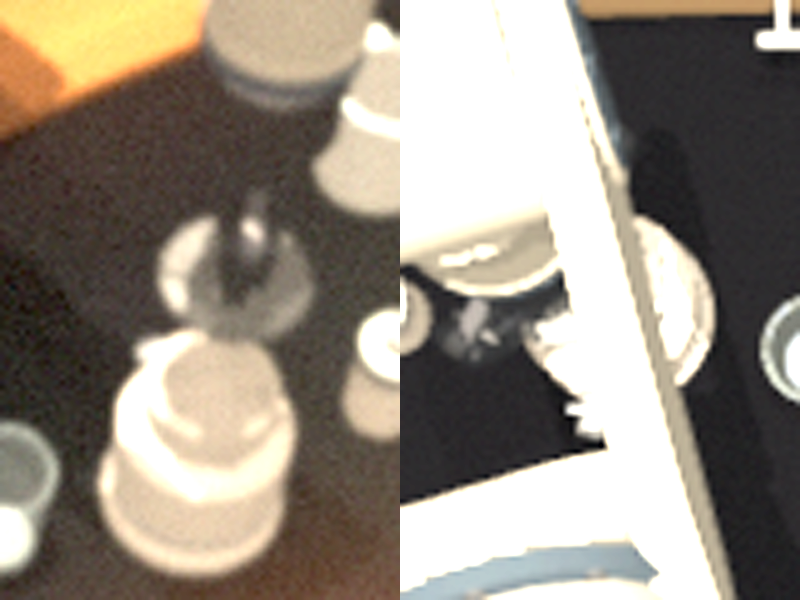

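The cap is off and hanging level in the gripper, at (237,275) in the left crop, with the open neck at (220,385) below it. Its underside is about 99 mm above the rim, the tilt is about 1.4°, and nothing else has moved in view.

```bash
python3 -m inch '[[0,0,0,0,0,0,0.65],[0,0,0,0,0,0,0.65],[0,0,0,0,0,0,0.65]]' >/dev/null; python3 s.py; python3 -c "
from rig import r; print(r.sign_off())"
```

```text
14.27 yaw -126.2 T [ 0.02 -0.01 -0.01] F [-0.1 -0.8 -0.3] g 28.9 0.456 [591.7 167.5 238.7]
the job is handed in; nothing more can be done
None
```

The cap came free on the first try, turned about 61° anticlockwise without reaching a stop; it was lifted straight up and handed in held level and still about 10 cm above the filter, at 29 N grip and 14.3 s.

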